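Clear the lid, try it, free its catch and hold it open

ROBOT

A 6-joint arm with a two-finger parallel gripper is mounted at the origin on the work surface. World frame = base frame: x ahead of the robot, y to its left, z up, the work surface at z = 0. Lengths are in m, angles in rad, forces in N, time in s.
With the tool pointing down it reaches from about 0.35 to 0.975 m from the base axis. Payload 7.1 kg.
Tool frame: the origin (TCP) lies midway between the tips of the shut fingers; the grasp point (between the pads) lies 19 mm behind it; z points along the fingers, y is the line along which they close (so a half turn about z gives the same grasp; the last joint's range is limited). The gripper opens to 88 mm and grips with 3 to 60 N. Pads are 20 mm wide; open, the fingers measure 115 mm over their backs; the gripper's body (75 mm by 178 mm) begins 61 mm behind the grasp point.
Start: joints at [1.186, 0.423, 1.63, -0, 1.089, -0.019], TCP at [0.224, 0.584, 0.223] pointing down, gripper open.
Joint ranges: [-3, 3], [-0.9, 2.11], [0.09, 2.58], [-1.31, 4.45], [0.11, 2.69], [-2.54, 2.54]. Speed limits (rad/s): [2.39, 2.39, 3.01, 3.14, 3.14, 3.14].

INTERFACE

Orientations are given as a unit quaternion [w, x, y, z].
In Python, from station import move_pose, movel, movej, command_gripper, wait, inverse_kinematics, read_camera, camera_info, MotionError, job_done, get_time, get_joint_pos, get_qvel, get_effort, get_tcp_pos, get_ee_rot, get_ft_force, get_ft_torque, get_grip_width, get_finger_force gives the robot as it stands. Calls block until the motion is done:
- move_pose(position, orientation): joint-space move of the TCP to a pose.
- movel(position, frame=None, v=0.15, until_force=None): straight line of the TCP; frame=None keeps the orientation; v is the mean speed in m/s. With until_force (N) it stops when the force on the tool has changed by that much, and returns True; else False.
- movej(angles): joint-space move.
- command_gripper(opening): opening from 0.0 (shut) to 1.0 (fully open); the grip force is fixed at half the most; returns when the fingers have stopped.
- wait(seconds).
- inverse_kinematics(position, orientation): joint angles nearest the present ones, or None.
- read_camera(name): name is "side" or "top" or "wrist"; returns the picture (420x560x3 uint8, red, green, blue); there is no depth.
- camera_info(name): a dict with "intrinsics" (3x3 intrinsics, pixels), "dist" ([k1, k2, p1, p2, k3] as OpenCV has them; the pictures are not rectified), "T" (4x4, takes a point from camera to world coordinates); the wrist camera has in their place "tool_from_camera" (4x4, takes a point from camera to tool coordinates, whose origin is the TCP and whose axes are the flange's). Camera axes: x right, y up, looking along -z (the intrinsics and any distortion apply to the point x, -y, -z); pixel columns grow to the right and rows downward; lengths in m; the calibration is good to about 2 mm. A picture is of the moment at which its call begins: read the wrist's pose just before it. camera_info takes no time and is no camera call.
A pose or a line that the arm cannot do raises MotionError and nothing moves.
- job_done(): hands the job in; it is judged then, once.
Readings, each from a call of its own:
- get_time(): time.
- get_joint_pos(): joint angles.
- get_qvel(): joint speeds.
- get_effort(): joint torques, N m.
- get_tcp_pos(): TCP position.
- get_ee_rot(): TCP orientation.
- get_ft_force(): force on the tool from outside, world axes, zero at the start.
- get_ft_torque(): the same for the moment, N m.
- get_grip_width(): opening from 0.0 (shut) to 1.0 (fully open).
- get_finger_force(): force on a finger pad.
Only numpy, scipy, OpenCV 4.12 (cv2) and the standard library are available. Lean on these libraries where they do the work, as an engineer would, in place of code of your own. Each camera call takes 0.05 s, during which the arm holds its last target. There are 200 camera calls.

TASK

Take the scraper block and wipe the three ebony chips off the lid of the wooden action case into its grey chip tray, touching the chips only with the block, then stand the block back down on the bench, clear of the case. Now tug the lid upwards by its brass handle to learn whether it is caught, before touching the black catch slide: if it is caught, push the slide away from the lid to release it, then lift the lid about 50 degrees open. Finish holding it open there, since it falls shut by itself; do not open it while chips are still on it and leave the other things on the bench where they are.

Things in the scene. Friction and masses are not known exactly. Their poses are not given: they have to be found in the camera images.
- case: maple action case fixed to the bench, yawed a little; origin on the bench under the middle of its lid, x from the robot's side to the hinge side, y to the left, z up. Along its y: the grey chip tray from -212 to -100 mm (x -85 to 85, floor 4 mm and rim 36 mm above the bench, 4 mm walls, open to the lid's edge), the lid from -100 to 100 mm, a fixed deck from 102 to 184 mm (x -75 to 75, top 60 mm above the bench) with the catch slide
- lid (a joint): opening angle of the cherry lid in rad: 0 shut, grows as its robot-side edge rises, stop at 1.35; it falls shut by itself. When caught it lifts only to about 0.04 (5 mm to 8 mm of play at the edge) and then stops firmly; when free it goes on opening. Whether it is caught cannot be seen from outside
- lid_hinge (a point): on the hinge axis (along the case's y), middle of the lid's far edge, 75 mm along x from the case's origin and 58 mm above the bench. Lid plate 150 mm (x) by 200 mm (y) by 10 mm, mass about 350 g; its flat top is 68 mm above the bench when shut
- lid_handle (a point): centre of the brass handle barrel that sticks out 35 mm from the middle of the lid's robot-side edge on a 10 mm round stem; barrel 24 mm long along the case's y with flat ends, 18 mm in diameter; 185 mm from the hinge axis and 5 mm above it when shut, so 63 mm above the bench. It moves with the lid. Pinched by its flat ends it can turn between the fingers
- catch_slide (a joint): travel in m of the catch slide along the case's +y, away from the lid: starts at 0 to 0.002, stop at 0.024; needs 2 to 4 N and stays where it is left. A caught lid is free once this is past about 0.015; push it right to its stop
- catch_knob (a point): centre of the upper part of the slide's black thumb piece, 24 mm (x) by 14 mm (y), standing from 64 to 92 mm above the bench; this point is 78 mm above the bench and moves with the slide
- block_center (a point): centre of the scraper block, half-way up: boxwood foot 120 mm (x) by 26 mm (y) by 22 mm tall, with a walnut grip rib 60 mm (x) by 20 mm (y) standing on it from 22 to 62 mm above its underside; 140 g, starts standing on the bench
- chip0_center (a point): centre of a black ebony chip 28 x 20 x 12 mm, 10 g, lying loose on the lid; its centre is at most 35 mm in x from the lid's middle and lies between y -75 and 42 mm of the case
- chip1_center (a point): centre of a black ebony chip 28 x 20 x 12 mm, 10 g, lying loose on the lid; its centre is at most 35 mm in x from the lid's middle and lies between y -75 and 42 mm of the case
- chip2_center (a point): centre of a black ebony chip 28 x 20 x 12 mm, 10 g, lying loose on the lid; its centre is at most 35 mm in x from the lid's middle and lies between y -75 and 42 mm of the case
- loupe: nickel-plated loupe, 48 mm round, 33 mm tall; loose, to be left alone
- wippen: dark walnut wippen, 100 mm long, 44 mm tall; loose, to be left alone
- sharp0: ebony sharp key, 95 x 11 x 12 mm; loose, to be left alone
- sharp1: ebony sharp key, 95 x 11 x 12 mm; loose, to be left alone
- mallet: boxwood mallet lying down, about 212 mm long, head 80 mm wide and 44 mm tall; origin near the middle of its handle; loose, to be left alone
- try_square: small zinc try square lying flat, 75 mm stock, 110 mm blade; loose, to be left alone

How it is judged:
On the way, in this order (a step that is already met when the one before it is completed fails the run):
1. all three chips lie in the chip tray, the lid still shut (y of chip0_center in the frame of case between -0.212 and -0.1 m and x of chip0_center in the frame of case between -0.085 and 0.085 m and z of each of chip0_center, chip1_center, chip2_center in the frame of case below 0.05 m and y of chip1_center in the frame of case between -0.212 and -0.1 m and x of chip1_center in the frame of case between -0.085 and 0.085 m and y of chip2_center in the frame of case between -0.212 and -0.1 m and x of chip2_center in the frame of case between -0.085 and 0.085 m and value of joint lid below 0.02 rad), for 0.2 s.
2. the lid is tugged up through its play, with the catch slide not yet pushed (value of joint lid above 0.022 rad and value of joint catch_slide below 0.006 m and y of chip0_center in the frame of case between -0.212 and -0.1 m and x of chip0_center in the frame of case between -0.085 and 0.085 m and z of each of chip0_center, chip1_center, chip2_center in the frame of case below 0.05 m and y of chip1_center in the frame of case between -0.212 and -0.1 m and x of chip1_center in the frame of case between -0.085 and 0.085 m and y of chip2_center in the frame of case between -0.212 and -0.1 m and x of chip2_center in the frame of case between -0.085 and 0.085 m), for 0.05 s.
At the end, for the whole second after the job is handed in: The fingers hold the lid still at 37 to 63 degrees open (0.65 to 1.10 rad, slower than 0.08 rad/s), carried by nothing else; all three chips lie in the chip tray; the scraper block stands upright on the bench beside the case (within 0.15 rad, not in the tray), let go and at rest (value of joint lid between 0.65 and 1.1 rad and velocity of joint lid between -0.08 and 0.08 rad/s and contact force between the fingers and lid above 0.3 N and contact force between each of lid, the fingers and block below 0.1 N and y of chip0_center in the frame of case between -0.212 and -0.1 m and x of chip0_center in the frame of case between -0.085 and 0.085 m and z of each of chip0_center, chip1_center, chip2_center in the frame of case below 0.05 m and y of chip1_center in the frame of case between -0.212 and -0.1 m and x of chip1_center in the frame of case between -0.085 and 0.085 m and y of chip2_center in the frame of case between -0.212 and -0.1 m and x of chip2_center in the frame of case between -0.085 and 0.085 m and height (world z) of block_center between 0.025 and 0.041 m and angle between block_center's own z axis and vertical below 0.15 rad and linear speed of block below 0.02 m/s and (y of block_center in the frame of case below -0.225 m or y of block_center in the frame of case above 0.197 m or x of block_center in the frame of case below -0.09 m or x of block_center in the frame of case above 0.09 m)); the arm keeps its last pose, push and grip.
It fails at once if the lid is opened with chips not yet in the tray (value of joint lid above 0.1 rad and (not (y of chip0_center in the frame of case between -0.212 and -0.1 m and x of chip0_center in the frame of case between -0.085 and 0.085 m and z of chip0_center in the frame of case below 0.05 m) or not (y of chip1_center in the frame of case between -0.212 and -0.1 m and x of chip1_center in the frame of case between -0.085 and 0.085 m and z of chip1_center in the frame of case below 0.05 m) or not (y of chip2_center in the frame of case between -0.212 and -0.1 m and x of chip2_center in the frame of case between -0.085 and 0.085 m and z of chip2_center in the frame of case below 0.05 m))).
It fails at once if a chip is touched by the fingers instead of the block (contact force between the fingers and chip0 above 0.3 N or contact force between the fingers and chip1 above 0.3 N or contact force between the fingers and chip2 above 0.3 N).
It fails at once if one of the other things on the bench is shifted by more than 30 mm (distance of any of loupe, wippen, sharp0, sharp1, mallet, try_square from where it was at the start of the episode above 0.03 m).
It also fails if it takes over 72 s, if anything falls off the work surface, if the arm or the gripper's body presses on something with over 40 N, if the wrist force passes 120 N, or if a joint passes its speed limit or range.

## Working session

There is one attempt and no reset: what is moved stays moved. The work goes in short steps, each a Python script; the robot and the scene stay as the last script left them, time stands still between calls to the robot, and variables do not carry over. Pictures are saved under pics/ and viewed, at most 10 in all, crops included, and the job is handed in when it is done.

```bash
mkdir -p pics; ls; python3 - <<'E'
from station import *
import cv2,numpy as np
for n in("top","side"):
    im=read_camera(n); cv2.imwrite(f"pics/{n}0.png",im[:,:,::-1]); c=camera_info(n)
    print(n,np.round(c["intrinsics"],1).tolist(),np.round(c["dist"],3),np.round(c["T"],3).tolist())
print(np.round(camera_info("wrist")["tool_from_camera"],3).tolist(), get_ee_rot(),get_time())
E
```

```text
pics
top [[432.6, 0.0, 277.6], [0.0, 432.6, 207.8], [0.0, 0.0, 1.0]] [-0.058  0.     0.     0.     0.   ] [[0.022, 0.995, -0.098, 0.409], [-1.0, 0.022, 0.001, -0.0], [0.004, 0.098, 0.995, 1.362], [0.0, 0.0, 0.0, 1.0]]
side [[479.4, 0.0, 276.6], [0.0, 479.4, 199.7], [0.0, 0.0, 1.0]] [-0.001  0.     0.     0.     0.   ] [[0.926, 0.237, -0.294, 0.171], [-0.378, 0.595, -0.71, -0.942], [0.006, 0.768, 0.64, 0.934], [0.0, 0.0, 0.0, 1.0]]
[[-0.001, 0.965, 0.263, 0.072], [1.0, 0.0, 0.002, 0.001], [0.001, 0.263, -0.965, -0.161], [0.0, 0.0, 0.0, 1.0]] [-1.35127051e-04  1.81889150e-01  9.83318829e-01 -6.31371361e-04] 0.1
```

View pics/top0.png

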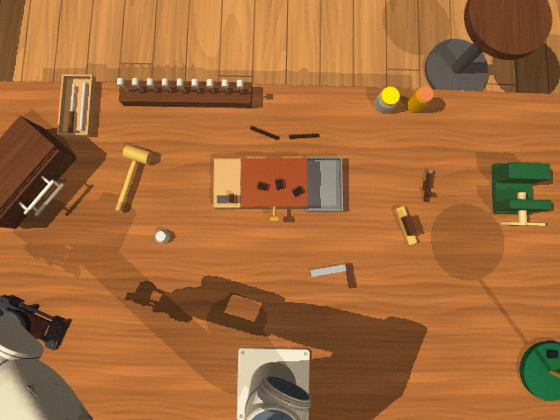

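View pics/side0.png

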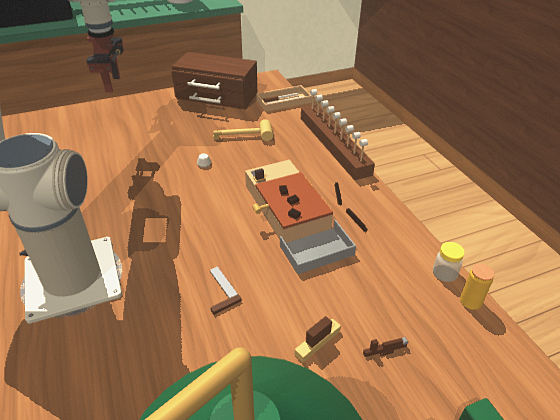

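The top view shows the lid (red) around (275,184), the tray at (325,184), the handle at (275,213), the knob at (229,198), three chips at (263,186), (280,184) and (297,191), and the block at (406,226). The other objects are away from the case.

```bash
cat > h.py <<'E'
from station import *
import cv2,numpy as np
from scipy.spatial.transform import Rotation as R
def quat(M): q=R.from_matrix(M).as_quat(); return [q[3],q[0],q[1],q[2]]
def rot(): w,x,y,z=get_ee_rot(); return R.from_quat([x,y,z,w]).as_matrix()
def wristT():
    T=np.eye(4); T[:3,:3]=rot(); T[:3,3]=get_tcp_pos(); return T@np.array(camera_info("wrist")["tool_from_camera"])
def cast(name,px,z,T=None):
    c=camera_info(name); T=np.array(c["T"]) if T is None else T
    u=cv2.undistortPoints(np.array(px,float).reshape(-1,1,2),np.array(c["intrinsics"]),np.array(c["dist"])).reshape(-1,2)
    d=np.c_[u[:,0],-u[:,1],-np.ones(len(u))]@T[:3,:3].T; o=T[:3,3]
    return o+d*((z-o[2])/d[:,2])[:,None]
def mask(im,lo,hi):
    hsv=cv2.cvtColor(im,cv2.COLOR_RGB2HSV); return cv2.inRange(hsv,np.array(lo),np.array(hi))
def down(yawdir):
    "tool pointing down, finger-closing axis (tool y) along yaw angle"
    y=np.array([np.cos(yawdir),np.sin(yawdir),0]); z=np.array([0,0,-1.]); return np.c_[np.cross(y,z),y,z]
E
python3 - <<'E'
from h import *
im=cv2.imread("pics/top0.png")[:,:,::-1].copy()
hsv=cv2.cvtColor(im,cv2.COLOR_RGB2HSV)
for n,p in dict(lid=(250,170),lid2=(300,175),bench=(200,250),bl=(400,215),rib=(407,222),handle=(275,210),knob=(223,198),chip=(263,186),deck=(225,175)).items(): print(n,p,hsv[p[1],p[0]])
print(hsv[226,394:424].tolist())
b=cv2.resize(im[140:260,200:440],None,fx=3.3,fy=3.3,interpolation=cv2.INTER_CUBIC)
cv2.imwrite("pics/crop.png",b[:,:,::-1])
E
```

```text
lid (250, 170) [  9 190 176]
lid2 (300, 175) [  9 192 169]
bench (200, 250) [ 13 178 190]
bl (400, 215) [ 19 162 221]
rib (407, 222) [ 11 159  98]
handle (275, 210) [ 18 181 156]
knob (223, 198) [ 11  50 107]
chip (263, 186) [ 10 121  61]
deck (225, 175) [ 17 133 238]
[[13, 181, 187], [13, 172, 191], [13, 178, 190], [13, 175, 187], [14, 177, 173], [14, 184, 157], [17, 167, 166], [19, 167, 173], [19, 165, 189], [18, 161, 171], [15, 167, 107], [13, 182, 73], [12, 156, 77], [10, 157, 81], [10, 171, 94], [10, 159, 101], [11, 166, 97], [11, 171, 97], [11, 168, 97], [12, 167, 101], [12, 171, 103], [12, 171, 115], [13, 181, 110], [12, 168, 112], [13, 189, 109], [12, 165, 116], [12, 166, 114], [12, 176, 113], [13, 178, 123], [13, 183, 178]]
```

View pics/crop.png

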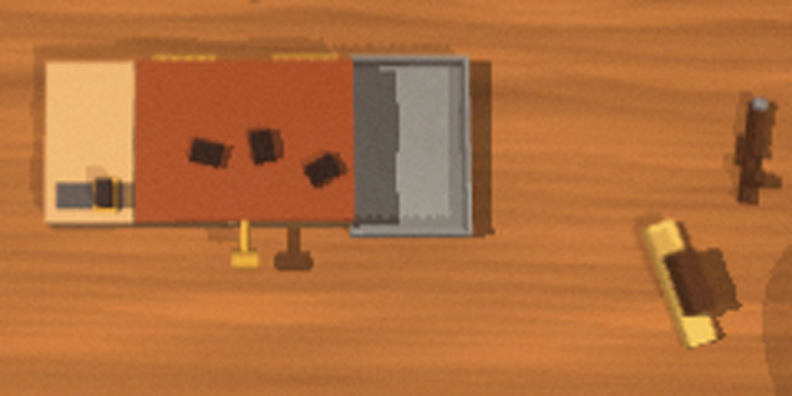

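The crop shows the lid corners at about (135,61), (353,60), (354,221) and (134,221), the barrel at (245,258), the knob at (107,193), and the block foot from (659,222) to (704,342).

```bash
python3 - <<'E'
from h import *
im=cv2.imread("pics/top0.png")[:,:,::-1].copy()
C=lambda p:np.array(p,float)/3.3+[200,140]-.35
P=cast("top",C([(135,61),(353,60),(354,221),(134,221)]),.068); print("lid",P.round(4).tolist(),[round(np.linalg.norm(P[i]-P[i-1]),4) for i in range(4)],P.mean(0))
e=P[0]+P[3]-P[1]-P[2]; a=np.arctan2(-e[0],e[1]); print("yaw of case",a)
c=P.mean(0)[:2]; Rc=np.array([[np.cos(a),-np.sin(a)],[np.sin(a),np.cos(a)]])
h=cast("top",C([(245,258)]),.063)[0];k=cast("top",C([(107,190)]),.092)[0]
for n,p in(("handle",h),("knob",k)): print(n,p,(p[:2]-c)@Rc)
for q in((208,152),(264,145),(325,169)): p=cast("top",C([q]),.08)[0]; print("chip",p,(p[:2]-c)@Rc)
# block
m=mask(im,(16,120,150),(24,255,255)); m[:195]=0;m[250:]=0;m[:,:385]=0;m[:,430:]=0
r=cv2.minAreaRect(cv2.findNonZero(m)); B=cast("top",cv2.boxPoints(r),.022)
print("block",r,B.round(4).tolist(),B.mean(0),[np.linalg.norm(B[i]-B[i-1]).round(4) for i in range(4)])
l=max((B[1]-B[0],B[2]-B[1]),key=np.linalg.norm);print("long axis",np.arctan2(l[1],l[0]))
E
```

```text
lid [[0.6849, 0.114, 0.068], [0.6904, -0.0869, 0.068], [0.5413, -0.0901, 0.068], [0.5367, 0.1103, 0.068]] [np.float64(0.1482), np.float64(0.201), np.float64(0.1492), np.float64(0.2004)] [0.61333122 0.01180621 0.068     ]
yaw of case 0.025079132701701062
handle [0.50560941 0.00844099 0.063     ] [-0.10777233 -0.00066288]
knob [0.56170665 0.13327968 0.092     ] [-0.04856221  0.12272983]
chip [0.59990362 0.0440908  0.08      ] [-0.0126138   0.03261115]
chip [ 0.60746922 -0.00653149  0.08      ] [-0.00632001 -0.01818494]
chip [ 0.58676995 -0.06225554  0.08      ] [-0.02841013 -0.0733724 ]
block ((405.4529724121094, 225.572998046875), (39.31598663330078, 10.662552833557129), 69.67686462402344) [[0.5447, -0.3649, 0.022], [0.557, -0.3965, 0.022], [0.4427, -0.4389, 0.022], [0.4306, -0.4074, 0.022]] [ 0.49374247 -0.40191606  0.022     ] [np.float64(0.1218), np.float64(0.034), np.float64(0.122), np.float64(0.0338)]
long axis -2.786811504843746
```

```bash
python3 - <<'E'
from h import *
b=np.array([.4935,-.4045]); A=.355
for y in(A+np.pi/2,A-np.pi/2):
    q=inverse_kinematics([*b,.14],quat(down(y))); print(y,None if q is None else np.round(q,2))
y=A-np.pi/2
for y2 in (.025+np.pi/2,.025-np.pi/2): print(y2,[None if (q:=inverse_kinematics(p,quat(down(y2)))) is None else np.round(q,2).tolist() for p in([.61,.09,.1],[.5,.01,.08])])
move_pose([*b,.14],quat(down(y)))
T=wristT(); im=read_camera("wrist"); cv2.imwrite("pics/w1.png",im[:,:,::-1]); np.save("T1",T); print(get_time(),get_tcp_pos(),get_joint_pos())
E
```

```text
1.9257963267948965 None
-1.2157963267948966 [-0.71  0.54  1.65 -0.    0.95  0.51]
1.5957963267948965 [[0.13, 0.57, 1.72, -0.0, 0.85, -1.47], [-0.0, 0.47, 1.99, -0.0, 0.68, -1.6]]
-1.5457963267948966 [[0.13, 0.57, 1.72, -0.0, 0.85, 1.67], [-0.0, 0.47, 1.99, -0.0, 0.68, 1.54]]
3.725 [ 0.49390782 -0.40396852  0.14003313] [-7.04238837e-01  5.39606539e-01  1.65403393e+00  6.48140906e-05
  9.47941883e-01  5.10480548e-01]
```

View pics/w1.png

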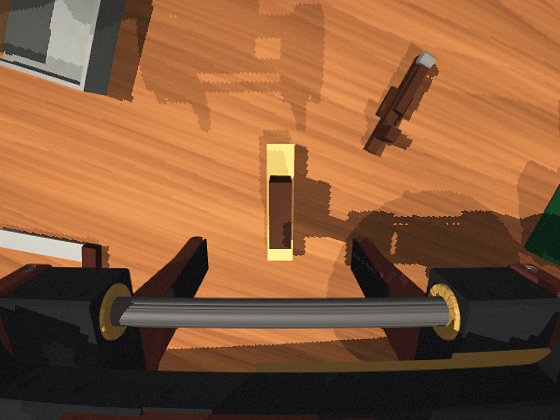

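The wrist view shows the foot from (281,144) to (280,261), with the rib top centred at x≈281 and vertical in the image. It is well aligned and clear of the wippen.

```bash
python3 - <<'E'
from h import *
T=np.load("T1.npy"); p=cast("wrist",[(280.5,144),(280,261),(280.5,182),(280.5,249)],.022,T)
p[2:]=cast("wrist",[(280.5,182),(280.5,249)],.062,T)
print(p.round(4).tolist(),np.linalg.norm(p[0]-p[1]),np.linalg.norm(p[2]-p[3]))
d=p[0]-p[1];print("axis",np.arctan2(d[1],d[0]), "foot mid",p[:2].mean(0),"rib mid",p[2:].mean(0))
E
```

```text
[[0.5501, -0.384, 0.022], [0.4369, -0.4256, 0.022], [0.5225, -0.394, 0.062], [0.4659, -0.4151, 0.062]] 0.12062165887266638 0.060459686807000194
axis 0.3522405815602523 foot mid [ 0.49346876 -0.4047812   0.022     ] rib mid [ 0.4941918  -0.40458529  0.062     ]
```

```bash
cat >> h.py <<'E'
a=.0251; c0=np.array([.6133,.0118]); Rc=np.array([[np.cos(a),-np.sin(a)],[np.sin(a),np.cos(a)]])
def W(x,y,z): return [*(c0+Rc@[x,y]),z]
B0=[.4937,-.4047]; QB=quat(down(.3522-np.pi/2)); QC=quat(down(a-np.pi/2)); H=.029
E
python3 - <<'E'
from h import *
move_pose([*B0,H],QB)
command_gripper(0.0); print("width",get_grip_width()*88,get_finger_force(),get_tcp_pos())
movel([*B0,.18],v=.2)
move_pose(W(-5e-3,.075,.18),QC)
movel(W(-5e-3,.075,H+.068+.012),v=.15)
print(get_ft_force())
print("contact",movel(W(-5e-3,.075,H+.068-.003),v=.03,until_force=3),get_tcp_pos()[2]-H-.068)
T=wristT(); im=read_camera("wrist"); cv2.imwrite("pics/w2.png",im[:,:,::-1]); np.save("T2",T); print(get_time())
E
```

```text
width 19.703804072094158 29.99930441379547 [ 0.49364283 -0.4046607   0.02888604]
[-8.72178326e-05  2.48952949e-01 -8.53403818e-01]
contact True -0.0003228767599612187
9.1583
```

View pics/w2.png

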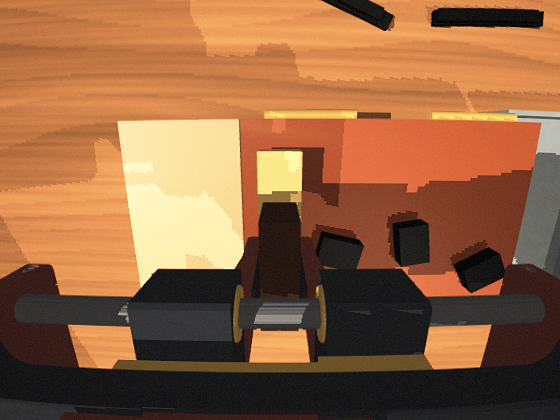

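The wrist view shows the block standing on the lid, with all three chips to its right at (340,248), (410,243) and (480,268). I'll wipe now.

```bash
python3 - <<'E'
from h import *
z=H+.0684
movel(W(-5e-3,.075,z),v=.05)
print(movel(W(-5e-3,-.128,z),v=.07,until_force=25),get_ft_force())
movel(W(-5e-3,-.128,.2),v=.2)
movel(W(-5e-3,.03,.24),v=.2)
im=read_camera("top"); cv2.imwrite("pics/t2.png",cv2.resize(im[130:260,190:350],None,fx=4,fy=4,interpolation=cv2.INTER_CUBIC)[:,:,::-1])
T=wristT(); im=read_camera("wrist"); cv2.imwrite("pics/w3.png",im[:,:,::-1]); print(get_time())
E
```

```text
False [ 0.68531536 -0.23543103 -2.7681326 ]
14.1917
```

View pics/w3.png

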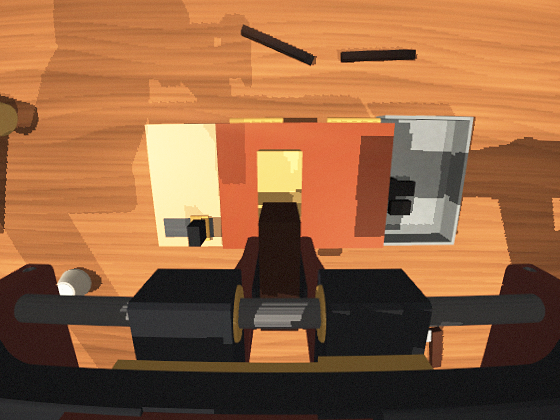

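The lid is clear. At least two chips lie in the tray, at (402,187) and (400,207), and the third probably overlaps them. I'll put the block back at its starting spot and then check the tray.

```bash
python3 - <<'E'
from h import *
move_pose([*B0,.14],QB)
print(movel([*B0,H-.003],v=.08,until_force=3),get_tcp_pos()[2])
command_gripper(.5)
movel([*B0,.15],v=.25)
move_pose(W(-.14,-.14,.2),QC)
T=wristT(); w=read_camera("wrist"); np.save("T4",T)
t=read_camera("top"); s=read_camera("side")
f=lambda im,k:cv2.resize(im,None,fx=k,fy=k,interpolation=cv2.INTER_CUBIC)
cv2.imwrite("pics/m.png",np.vstack([np.hstack([f(t[150:250,300:430],3),f(s[170:270,245:375],3)]),np.hstack([f(w[0:250],.71429)[:,:390],f(s[270:370,275:405],3)[:178]])])[:,:,::-1])
cv2.imwrite("pics/w4.png",w[:,:,::-1]); print(get_time())
E
```

```text
True 0.02856737640076174Traceback (most recent call last):
  File "<stdin>", line 10, in <module>
    return _nx.concatenate(arrs, 1, dtype=dtype, casting=casting)
           ~~~~~~~~~~~~~~~^^^^^^^^^^^^^^^^^^^^^^^^^^^^^^^^^^^^^^^
ValueError: all the input array dimensions except for the concatenation axis must match exactly, but along dimension 0, the array at index 0 has size 179 and the array at index 1 has size 178
```

```bash
python3 - <<'E'
from h import *
w=read_camera("wrist");t=read_camera("top"); s=read_camera("side")
f=lambda im:cv2.resize(im,(400,300),interpolation=cv2.INTER_CUBIC)
cv2.imwrite("pics/m.png",np.vstack([np.hstack([f(t[150:250,300:433]),f(s[170:270,245:378])]),np.hstack([f(w),f(s[270:370,275:408])])])[:,:,::-1]); print(get_time())
E
```

```text
19.8083
```

View pics/m.png

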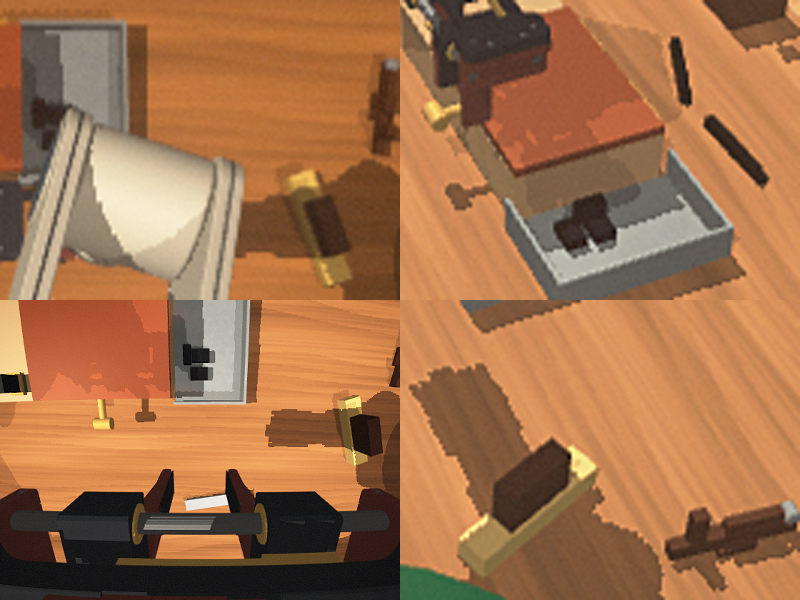

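All three chips are in the tray and the block is upright on the bench, released. Next is the tug on the handle.

```bash
python3 - <<'E'
from h import *
command_gripper(.6)
move_pose(W(-.11,0,.11),QC)
movel(W(-.11,0,.044),v=.12)
f0=get_ft_force(); command_gripper(0.)
f1=get_ft_force(); print("width",get_grip_width()*88,get_finger_force(),f0,f1)
z0=get_tcp_pos()[2]
s=movel(W(-.11,0,.044+.013),v=.02,until_force=14); print("caught?",s,get_tcp_pos()[2]-z0,get_ft_force()-f1)
wait(.15); print(get_tcp_pos()[2]-z0,get_ft_force()-f1,get_time())
E
```

```text
width 23.793200262486604 30.000508725643158 [-0.62872502 -0.31941712  0.21525363] [-1.19656875 -5.40245701  3.55110129]
caught? False 0.01273061472375342 [ 4.95661024  0.23871697 -7.15224353]
0.012678099091921101 [ 4.08568095  1.00514333 -6.96923811] 23.1167
```

The handle rose 12.7 mm, past the 8 mm of play, with only weight-like force. The lid looks free. I'll confirm by raising it a little further along the arc.

```bash
cat >> h.py <<'E'
hr=np.hypot(.185,.005); h0=np.arctan2(.005,.185)
def arc(t): return W(.075-hr*np.cos(t+h0),0,.058+hr*np.sin(t+h0)-.019)
E
python3 - <<'E'
from h import *
for t in (.1,.15,.2):
    s=movel(arc(t),v=.03,until_force=12); print(t,s,np.array(get_tcp_pos())-arc(t),get_ft_force())
w=read_camera("wrist");s=read_camera("side");f=lambda im:cv2.resize(im,(400,300))
cv2.imwrite("pics/m2.png",np.hstack([f(w),f(s[150:270,240:400])])[:,:,::-1]); print(get_time())
E
```

```text
0.1 False [ 0.00015278 -0.00042089 -0.00010985] [ 1.91103489 -5.464143   -3.93473878]
0.15 False [ 0.00013465 -0.00041986 -0.00012759] [ 2.44050237 -5.69349088 -3.78969428]
0.2 False [ 0.00011236 -0.00041456 -0.00016737] [ 1.45781136 -6.23454157 -2.64022868]
24.475
```

View pics/m2.png

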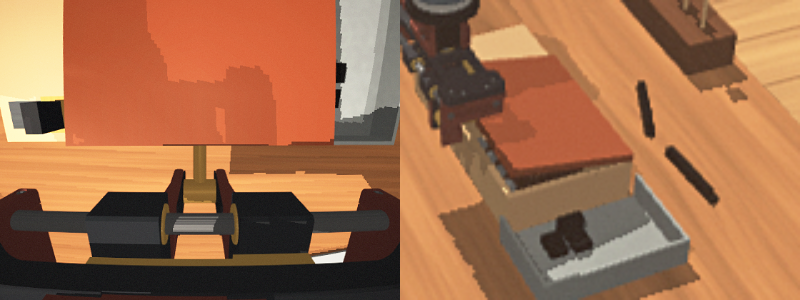

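The lid is not caught: it is visibly open and still firmly held, so the slide stays untouched. I'll lift along the arc to about 50°.

```bash
python3 - <<'E'
from h import *
print([inverse_kinematics(arc(t),QC) is not None for t in (.5,.88)])
for t in np.arange(.26,.881,.062):
    s=movel(arc(t),v=.06,until_force=20)
    if s: print("stop",t); break
wait(.5); print(t,np.array(get_tcp_pos())-arc(t),get_ft_force(),get_finger_force(),get_grip_width()*88)
w=read_camera("wrist");s=read_camera("side");f=lambda im:cv2.resize(im,(400,300))
cv2.imwrite("pics/m3.png",np.hstack([f(w),f(s[110:350,160:480])])[:,:,::-1]); print(get_time())
E
```

```text
[True, True]
0.88 [-0.00063668 -0.00025714 -0.00054526] [-1.88224522 -5.11730686 -0.93025828] 29.999486804008484 23.685555768792163
28.825
```

View pics/m3.png

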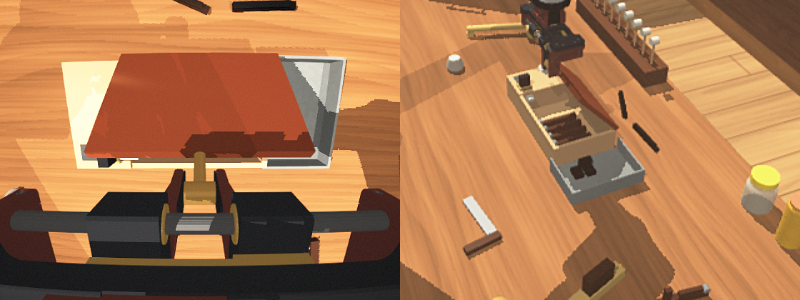

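The lid is open about 50° and held by its handle, all three chips are in the tray, and the block stands on the bench. I'll hand it in.

```bash
python3 -c "
from h import *
wait(.5);print(get_qvel());print(job_done())"
```

```text
[-0.00228176 -0.00024303  0.00013175 -0.00015752 -0.00237242 -0.00051708]
the job is handed in; nothing more can be done
None
```

The job is handed in, with no verdict returned: the three chips are in the tray, the block is back upright on the bench where it started, and the lid was not caught when tugged, so I left the catch slide alone and am holding the lid open at about 50°.

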